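# Tag the vial rack and hold it up for inspection

### The job

This batch is due for visual inspection. First squeeze the orange sprung clip and clip it upright onto the top edge of the green panel of the vial rack, well down over the edge, with the rack still standing on its blue block, and let go of the clip; then take the rack by its black handle, lift it straight up about 10 cm clear of the block with the clip and all four vials still in place, and keep it level and still up there for three seconds. Finish while still holding it up; do not tip the rack, and leave the other things on the table alone.

Things in the scene. Friction and masses are not known exactly. Their poses are not given: they have to be found in the camera images.
- rack: loose white vial rack, 0.3 to 0.55 kg with vials, standing on the blue block. Origin: centre of underside; x along its length, y across, z up. Open crate 164 (x) x 68 (y) x 28 high, two rows of five 28 mm cells, floor 4. On its midline (y = 0) stand, 5 thick, a white stem (x -25 to 25) with the black handle on top (z 108 to 140) and, at the +x end, a green panel (x 25 to 80, top edge at z 95)
- handle (a point): centre of the rack's black handle, 124 above the rack's underside; axes as the rack's. The handle is 50 long (x), 14 thick (y, to grip across), 32 high, clear on both sides
- panel_edge (a point): middle of the clip place on the green panel's free top edge, 55 from the rack's centre along its +x, 95 above its underside; axes as the rack's. The panel is 5 thick (y), 55 long, and clear on both sides down to the vial tops (48 above the rack's underside)
- block: fixed flat blue cooling block 200 x 100 x 14 under the rack, long axis x; origin at the centre of its underside, on the table
- clip: orange sprung clip, 45 g, 24 wide (x), 64 tall, standing loose on its jaw tips, levers up. Origin at the underside of the tips; z up; jaws open along y. Its -y half is fixed in this frame: outer face flat, upright at y = -12 over the full height, gripping face at y = -5 (z 0 to 10). The +y half hinges on a pivot at y = 0, z = 28. A throat 26 deep runs from the tips up to the pivot
- clip_grip (a point): point in the clip at y = 0, 52 above its underside: height to squeeze the two levers along y. At rest the +y lever leans out to y = 28 at its top (40 over both levers, 34 at this height); squeezed fully (about 10 N) the levers are parallel, outer faces at y = -12 and 12, this point midway; axes as the clip's
- clip_jaw (a joint): angle of the clip's sprung +y half: 0 at rest (jaws shut), about 0.17 when gripping the 5 mm green panel, 0.5 fully squeezed (its stop): the jaw tips' gripping faces are then 13 mm apart, at y = -5 and +8 of the clip. Let go, it closes and grips by itself
- vial0: small glass vial 22 diameter, 44 tall, aluminium cap, standing loose in a cell of the rack; origin at the centre of its underside
- vial1: small glass vial 22 diameter, 44 tall, aluminium cap, standing loose in a cell of the rack; origin at the centre of its underside
- vial2: small glass vial 22 diameter, 44 tall, aluminium cap, standing loose in a cell of the rack; origin at the centre of its underside
- vial3: small glass vial 22 diameter, 44 tall, aluminium cap, standing loose in a cell of the rack; origin at the centre of its underside
- sanitizer: bystander: clear plastic bottle 60 diameter, 150 tall, blue cap, loose; origin at the centre of its underside; leave it alone
- swab_jar: bystander: amber jar 66 diameter, 85 tall, white lid, loose; origin at the centre of its underside; leave it alone
- spare_vial0: bystander: glass vial like the others, standing loose on the table beyond the rack; origin at the centre of its underside; leave it alone
- spare_vial1: bystander: glass vial like the others, standing loose on the table on the robot's side; origin at the centre of its underside; leave it alone
- syringe: bystander: capped syringe about 135 long, 14 diameter, lying loose on the table; origin under the middle of its barrel; leave it alone

How it is judged (in metres and radians):
On the way, in this order (a step that is already met when the one before it is completed fails the run):
1. the clip grips the green panel's edge on its own while the rack stands on the block (x of clip in the frame of rack between 0.034 and 0.078 m and y of clip in the frame of rack between -0.009 and 0.009 m and z of clip in the frame of rack between 0.062 and 0.088 m and value of joint clip_jaw between 0.1 and 0.32 rad and angle between the x axis of clip and the x axis of rack, either way round below 0.25 rad and contact force between the fingers and clip below 0.1 N and z of rack in the frame of block below 0.022 m), for 0.3 s.
2. the rack, with clip and vials, is held level and still at least 60 mm clear of the block for 2 s (z of rack in the frame of block above 0.074 m and angle between rack's own z axis and vertical below 0.1 rad and horizontal distance between rack and block below 0.06 m and linear speed of rack below 0.03 m/s and angular speed of rack below 0.15 rad/s and contact force between the fingers and rack above 2 N and contact force between rack and block below 0.05 N and x of clip in the frame of rack between 0.034 and 0.078 m and y of clip in the frame of rack between -0.009 and 0.009 m and z of clip in the frame of rack between 0.062 and 0.088 m and value of joint clip_jaw between 0.1 and 0.32 rad and angle between the x axis of clip and the x axis of rack, either way round below 0.25 rad and contact force between the fingers and clip below 0.1 N and z of vial0 in the frame of rack between -0.005 and 0.02 m and x of vial0 in the frame of rack between -0.082 and 0.082 m and y of vial0 in the frame of rack between -0.034 and 0.034 m and z of vial1 in the frame of rack between -0.005 and 0.02 m and x of vial1 in the frame of rack between -0.082 and 0.082 m and y of vial1 in the frame of rack between -0.034 and 0.034 m and z of vial2 in the frame of rack between -0.005 and 0.02 m and x of vial2 in the frame of rack between -0.082 and 0.082 m and y of vial2 in the frame of rack between -0.034 and 0.034 m and z of vial3 in the frame of rack between -0.005 and 0.02 m and x of vial3 in the frame of rack between -0.082 and 0.082 m and y of vial3 in the frame of rack between -0.034 and 0.034 m), for 2 s.
At the end, for the whole second after the job is handed in: Fingers hold the rack 60 mm or more above the block, within 60 mm sideways of it, tilted under 0.10 rad, still, off the block; the clip, let go, grips the green panel, jaw tips 7 to 33 mm below its edge, along it within 0.25 rad; all four vials are in the rack (all of step 2); the arm keeps its last pose, push and grip.
It fails at once if the rack is tipped by more than 0.35 rad (angle between rack's own z axis and vertical above 0.35 rad).
It fails at once if another thing on the table is disturbed (moved more than 30 mm) (distance of any of sanitizer, swab_jar, spare_vial0, spare_vial1, syringe from where it was at the start of the episode above 0.03 m).
It also fails if it takes over 58 s, if anything falls off the work surface, if the arm or the gripper's body presses on something with over 40 N, if the wrist force passes 120 N, or if a joint passes its speed limit or range.

### The arm

A 6-joint arm with a two-finger parallel gripper is mounted at the origin on the work surface. World frame = base frame: x ahead of the robot, y to its left, z up, the work surface at z = 0. Lengths are in mm, angles in rad, forces in N, time in s.
With the tool pointing down it reaches from about 400 to 925 mm from the base axis. Payload 3.4 kg.
Tool frame: the origin (TCP) lies at the centre of the arm's flange, where the gripper is bolted on; the fingertips stand 173 mm ahead of it and the grasp point (between the pads) lies 155 mm ahead of it; z points along the fingers, y is the direction in which the jaws open and shut (so a half turn about z gives the same grasp; the last joint's range is limited). The gripper opens to 85 mm and grips with 20 to 120 N. Pads are 22 mm wide; open, the fingers measure 114 mm over their backs; the gripper's body (76 mm by 85 mm) begins 54 mm behind the grasp point. The pads swing forward as they close: fully open they stand 13 mm farther back than shut.
Start: joints at [1.026, 0.307, 1.506, -0, 1.328, -0.073], TCP at [260.843, 512.439, 404.705] pointing down, gripper open.
Joint ranges: [-3.12, 3.12], [-1.05, 2.28], [0.14, 2.33], [-1.42, 4.57], [0.1, 2.73], [-2.68, 2.68]. Speed limits (rad/s): [2.57, 2.57, 3.14, 3.14, 3.14, 3.14].

### API

Orientations are given as a 3x3 rotation matrix whose columns are the frame's x, y, z axes.
In Python, from bench import sense, vision, workorder gives the robot as it stands.
- The arm moves only by the tool send_rows, never from a script. Its arguments are lists of equal length, an entry for each row: "rotation": the turn, a rotation vector about the tool's x, y, z in rad, a list of three; "translation": the shift along the tool's x, y, z in mm, a list of three; "jaw": the finger opening in mm, from 0 to 85.4. In form: {"rotation": [[ax, ay, az], ...], "translation": [[x, y, z], ...], "jaw": [jaw, ...]}. A call has 1 to 12 rows; each row shifts and turns the commanded pose from where the row before left it, along the tool's axes as they then stand; what a row does not reach is not made up. A row lasts 1/8 s, in which the tool goes at most 62.5 mm and 10.7 degrees, less where a joint would pass 70% of its speed; a pose out of reach is approached as far as the arm can. A call with a gripper value outside its range is refused whole. The fingers move at their own pace and stop on an object; "force" is the grip in N (left out, the last holds). Time passes only in rows, so rows that do not move let the fingers close. It gives the time, the measured TCP pose, the force and the opening at its end, in the units of the state.
- sense(): the state, without advancing time (a new reading comes with each control period).
- vision.camera(name): name is "scene" or "top" or "wrist"; returns a dict with "frame" (420x560x3 uint8, blue, green, red), "mtx" (3x3 intrinsics, pixels), "R" (3x3) and "t" (3): a world point X has camera coordinates R X + t; the wrist camera has in their place "mount" (4x4, takes a point from camera to tool coordinates, whose origin is the TCP and whose axes are the flange's). Camera axes: x right, y down, z forward; pixel columns grow to the right and rows downward; lengths in mm; the calibration is good to about 2 mm. A picture is of the moment at which its call begins: read the wrist's pose just before it. There is no depth.
- workorder.hand_in(): hands the job in, once; it reports no verdict.
The state is a dict: "t": time; "joint_pos": joint angles; "qvel": joint speeds; "joint_torque": joint torques, N m; "tcp_pos": TCP position; "tool_rot": TCP orientation; "force": force on the tool from outside, world axes, zero at the start; "ft_torque": the same for the moment, N m; "gripper_width": finger opening in mm.
Only numpy, scipy, OpenCV 4.12 (cv2) and the standard library are available. Lean on these libraries where they do the work, as an engineer would, in place of code of your own. Each camera call takes 0.05 s, during which the arm holds its last target.

## Working session

There is one attempt and no reset: what is moved stays moved. The work goes in short steps, Python scripts to look and compute and a tool call to move; the robot and the scene stay as the last step left them, time stands still between calls to the robot, and variables do not carry over. Pictures are saved under pics/ and viewed, and the job is handed in when it is done.

Besides the shell and the picture viewer there is one more tool, called after "Emit:" as name(argument=value, ...), one argument or row to a line, values as JSON. send_rows: Moves the arm, as the interface text tells. Its arguments: {"type":"object","properties":{"rotation":{"type":"array"},"translation":{"type":"array"},"jaw":{"type":"array"},"force":{"type":"number"}},"required":["rotation","translation","jaw"]}

```bash
ls; mkdir -p pics
python3 - <<'E'
from bench import sense, vision
import cv2
s=sense();print(s)
for n in("scene","top","wrist"):
    c=vision.camera(n);cv2.imwrite(f"pics/{n}0.png",c["frame"]);print(n,{k:v for k,v in c.items() if k!="frame"})
E
```

```text
pics
{'t': 0.0, 'joint_pos': array([ 1.02652600e+00,  3.07577033e-01,  1.50766937e+00,  3.82795245e-05,
        1.32837949e+00, -7.35262339e-02]), 'qvel': array([ 0.00136967,  0.00219469, -0.0003161 ,  0.00216509, -0.00109835,
       -0.00065668]), 'joint_torque': array([-6.42749383e-04, -4.57561862e+01, -2.51913428e+01,  1.22771498e-04,
        1.32181757e-02, -8.55392386e-06]), 'tcp_pos': array([260.64518172, 512.15483665, 403.77987518]), 'tool_rot': array([[-8.91226767e-01,  4.53556693e-01, -1.08458903e-03],
       [ 4.53557951e-01,  8.91225126e-01, -1.72020432e-03],
       [ 1.86402816e-04, -2.02501611e-03, -9.99997932e-01]]), 'force': array([0.48263729, 0.41230229, 0.84042517]), 'ft_torque': array([ 0.0405154 ,  0.01366962, -0.00650758]), 'gripper_width': 85.63437390894893}
scene {'mtx': array([[439.21754201,   0.        , 283.56229086],
       [  0.        , 439.21754201, 206.7334378 ],
       [  0.        ,   0.        ,   1.        ]]), 'R': array([[-0.63878845,  0.76916521,  0.018281  ],
       [ 0.60434225,  0.51632516, -0.60677736],
       [-0.47615098, -0.37655439, -0.794
[... 262 characters left out ...]
-0.99925029,  0.03748432],
       [-0.99418497,  0.00560139, -0.10754005],
       [ 0.10724946, -0.03830783, -0.99349387]]), 't': array([ -8.23251693, 598.94346318, 686.65129104])}
wrist {'mtx': array([[369.55430986,   0.        , 280.5160501 ],
       [  0.        , 369.55430986, 213.0512958 ],
       [  0.        ,   0.        ,   1.        ]]), 'mount': array([[-1.21880211e-03, -9.61485079e-01, -2.74854430e-01,
         6.88517196e+01],
       [ 9.99998502e-01, -8.33948515e-04, -1.51706206e-03,
         4.08303223e-01],
       [ 1.22941809e-03, -2.74855868e-01,  9.61484654e-01,
         3.08535190e+01],
       [ 0.00000000e+00,  0.00000000e+00,  0.00000000e+00,
         1.00000000e+00]])}
```

View pics/scene0.png

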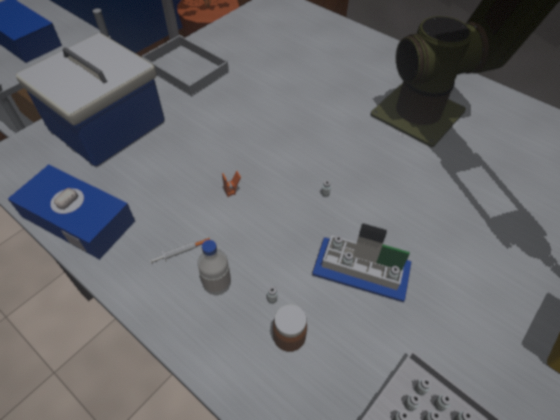

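View pics/top0.png

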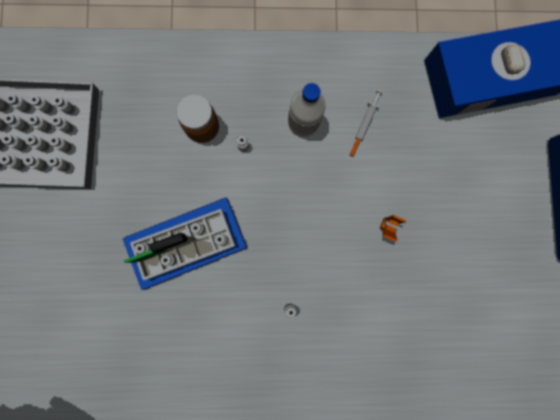

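View pics/wrist0.png

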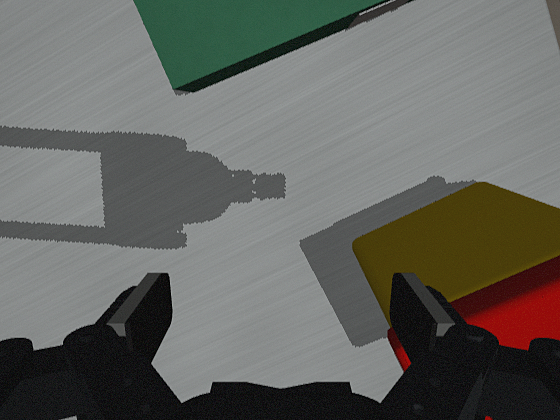

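The pictures show the rack on its block at top (185,243) and scene (365,265), and the clip at top (393,228) and scene (231,183). The bystanders are clear of both.

```bash
cat > h.py <<'E'
import numpy as np, cv2
from bench import sense, vision
def grab(n,name=None):
    s=sense(); c=vision.camera(n)
    if n=="wrist":
        T=np.eye(4);T[:3,:3]=s["tool_rot"];T[:3,3]=s["tcp_pos"]
        W=T@c["mount"]; c["C"]=W[:3,3]; c["Rcw"]=W[:3,:3]
    else:
        c["Rcw"]=c["R"].T; c["C"]=-c["R"].T@c["t"]
    if name: cv2.imwrite(f"pics/{name}.png",c["frame"])
    return c
def ray(c,p):
    d=c["Rcw"]@np.linalg.inv(c["mtx"])@np.array([p[0],p[1],1.]);return c["C"],d/np.linalg.norm(d)
def onz(c,p,z):
    o,d=ray(c,p);return o+d*(z-o[2])/d[2]
def tri(c1,p1,c2,p2):
    o1,d1=ray(c1,p1);o2,d2=ray(c2,p2)
    A=np.stack([d1,-d2],1);k=np.linalg.lstsq(A,o2-o1,rcond=None)[0]
    a=o1+k[0]*d1;b=o2+k[1]*d2;return (a+b)/2,np.linalg.norm(a-b)
def proj(c,X):
    q=c["mtx"]@(c["Rcw"].T@(np.asarray(X,float)-c["C"]));return q[:2]/q[2]
def crop(c,u0,v0,u1,v1,k,name):
    cv2.imwrite(f"pics/{name}.png",cv2.resize(c["frame"][v0:v1,u0:u1],None,fx=k,fy=k,interpolation=cv2.INTER_CUBIC))
def mask(f,kind):
    h=cv2.cvtColor(f,cv2.COLOR_BGR2HSV)
    lo,hi={"blue":((105,150,60),(130,255,255)),"green":((45,100,30),(85,255,255)),"orange":((3,130,60),(16,255,255))}[kind]
    return cv2.inRange(h,lo,hi)
E
python3 - <<'E'
from h import *
t=grab("top");s=grab("scene")
crop(t,115,190,255,295,5,"t_rack");crop(t,370,205,420,250,12,"t_clip")
crop(s,305,215,420,300,6,"s_rack");crop(s,212,165,252,205,12,"s_clip")
for n,c,(u0,v0,u1,v1) in(("top",t,(115,190,255,295)),("scene",s,(305,215,420,300))):
    for k in("blue","green"):
        m=np.zeros((420,560),np.uint8);m[v0:v1,u0:u1]=mask(c["frame"],k)[v0:v1,u0:u1]
        ys,xs=np.nonzero(m);print(n,k,len(xs),xs.min(),xs.max(),ys.min(),ys.max())
        if n=="top":
            pts=np.stack([xs,ys],1).astype(np.float32);b=cv2.boxPoints(cv2.minAreaRect(pts))
            z=14 if k=="blue" else 109
            w=np.array([onz(c,p,z) for p in b]);print(b,w.round(1),w.mean(0),np.linalg.norm(np.diff(w,axis=0),axis=1))
for n,c,(u0,v0,u1,v1) in(("top",t,(370,205,420,250)),("scene",s,(212,165,252,205))):
    m=mask(c["frame"],"orange")[v0:v1,u0:u1];ys,xs=np.nonzero(m);print(n,"clip",len(xs),xs.mean()+u0,ys.mean()+v0)
E
```

```text
top blue 1925 124 245 198 288
[[121.44828 238.6207 ]
 [226.27586 196.68967]
 [246.6207  247.55173]
 [141.7931  289.48276]] [[550.7 273.4  14. ]
 [625.   88.5  14. ]
 [532.9  51.7  14. ]
 [461.3 235.3  14. ]] [542.47750797 162.23818192  14.        ] [199.27616341  99.20736111 197.03434845]
top green 136 124 155 250 262
[[123.50891 259.71088]
 [152.9089  248.51088]
 [155.15842 254.41583]
 [125.75842 265.61584]] [[514.6 235.7 109. ]
 [531.3 191.4 109. ]
 [522.2 187.8 109. ]
 [505.5 232.  109. ]] [518.38900281 211.72603358 109.        ] [47.33158594  9.81502841 47.26999561]
scene blue 937 314 409 239 299
scene green 41 384 407 246 253
top clip 286 390.84265734265733 227.3041958041958
scene clip 98 232.75510204081633 182.91836734693877
```

View pics/t_rack.png

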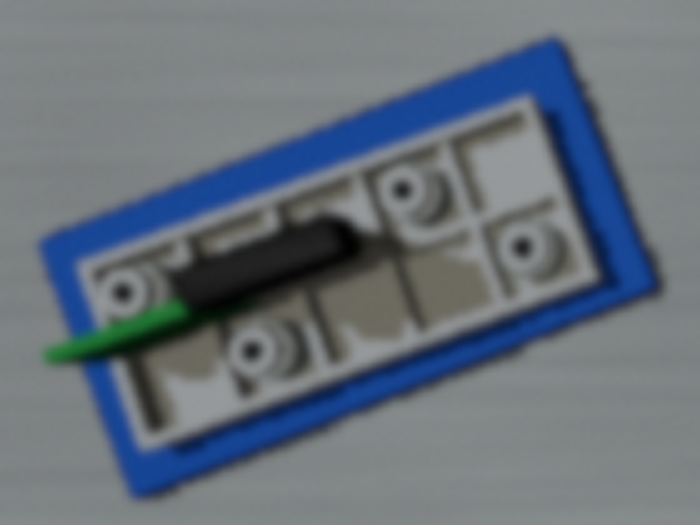

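View pics/t_clip.png

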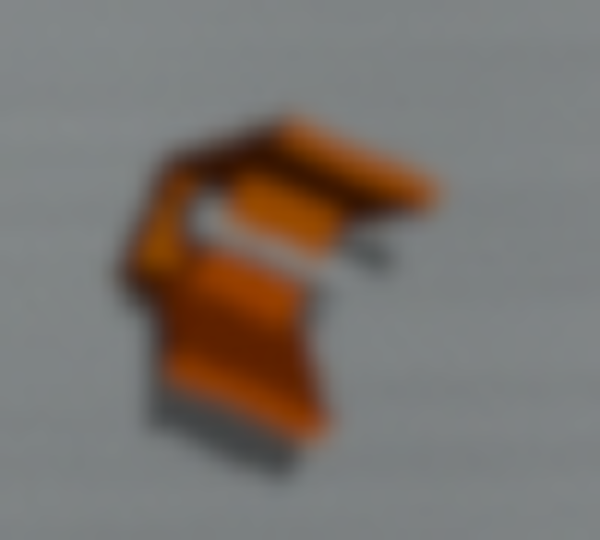

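View pics/s_rack.png

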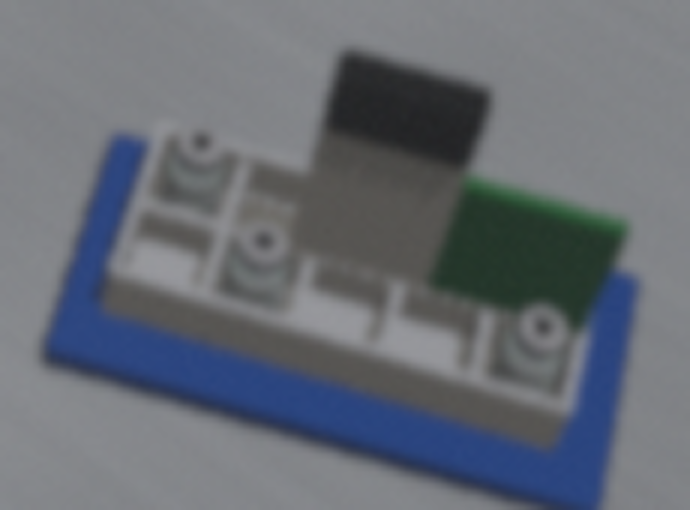

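View pics/s_clip.png

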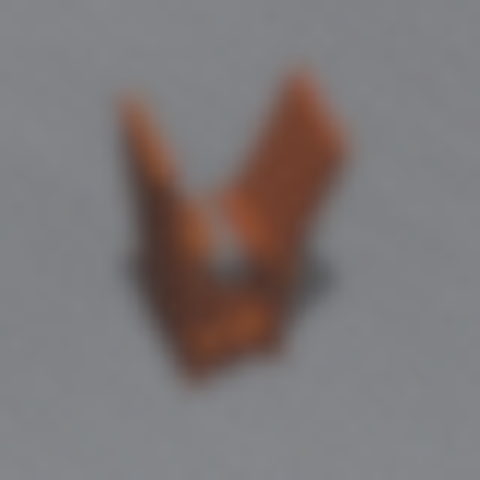

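Run:
```python
from h import *
t=grab("top");s=grab("scene")
print("camC",t["C"],s["C"])
P=lambda u,v:(370+u/12-.5+.04,205+v/12-.5+.04)
Q=lambda u,v:(212+u/12-.5+.04,165+v/12-.5+.04)
for n,p in dict(A=(290,118),B=(437,195),C=(165,370),D=(320,432)).items(): print(n,onz(t,P(*p),64).round(1))
for a,b in(((437,195),(300,70)),((437,195),(125,100)),((290,118),(345,150)),((165,370),(125,100))): print(a,b,tri(t,P(*a),s,Q(*b)))
for n,p in dict(l=(125,100),r=(300,70),r2=(345,150)).items(): print("scene",n,onz(s,Q(*p),64).round(1))
```

```text
camC [521.73788517  14.7228624  746.90284403] [1023.85096334  325.7904332   845.19806031]
A [ 586.3 -201.3   64. ]
B [ 575.1 -222.    64. ]
C [ 550.6 -182.    64. ]
D [ 541.7 -203.8   64. ]
(437, 195) (300, 70) (array([ 566.04267621, -196.38238439,   93.58830176]), np.float64(31.6607684968529))
(437, 195) (125, 100) (array([ 574.35816565, -220.07564443,   65.82054198]), np.float64(2.66677930848097))
(290, 118) (345, 150) (array([ 576.2111646 , -175.87153736,   94.44253059]), np.float64(32.925913342942074))
(165, 370) (125, 100) (array([ 562.35439488, -201.8765797 ,   59.89159616]), np.float64(42.535292641364336))
scene l [ 573.  -219.9   64. ]
scene r [ 544.7 -199.2   64. ]
scene r2 [ 554.3 -178.1   64. ]
```

Emit:
send_rows(
  rotation=[
    [0,0,0],
    [0,0,0],
    [0,0,0],
    [0,0,0],
    [0,0,0],
    [0,0,0],
    [0,0,0],
    [0,0,0],
    [0,0,0],
    [0,0,0],
    [0,0,0],
    [0,0,0],
  ],
  translation=[
    [-42,-36,7],
    [-42,-36,7],
    [-42,-36,7],
    [-42,-36,7],
    [-42,-36,7],
    [-42,-36,7],
    [-42,-36,7],
    [-42,-36,7],
    [-42,-36,7],
    [-42,-36,7],
    [-42,-36,7],
    [-42,-36,7],
  ],
  jaw=[85,85,85,85,85,85,85,85,85,85,85,85],
)

```text
t: 1.85
tcp_pos: [514.6, -103.1, 320.7]
tool_rot: [[-0.891, 0.454, 0.001], [0.454, 0.891, 0.0], [-0.001, 0.0, -1.0]]
force: [1.2, 0.1, 0.7]
gripper_width: 84.6
```

Emit:
send_rows(
  rotation=[
    [0,0,0],
    [0,0,0],
    [0,0,0.176],
    [0,0,0.176],
    [0,0,0.176],
    [0,0,0.176],
    [0,0,0.176],
    [0,0,0.176],
    [0,0,0.176],
    [0,0,0.176],
    [0,0,0.176],
    [0,0,0],
  ],
  translation=[
    [-45,-33,8],
    [-45,-33,8],
    [0,0,0],
    [0,0,0],
    [0,0,0],
    [0,0,0],
    [0,0,0],
    [0,0,0],
    [0,0,0],
    [0,0,0],
    [0,0,0],
    [0,0,0],
  ],
  jaw=[85,85,85,85,85,85,85,85,85,85,85,85],
)

```text
t: 3.35
tcp_pos: [564.4, -200.8, 304.7]
tool_rot: [[0.464, 0.886, -0.0], [0.886, -0.464, 0.0], [0.0, -0.0, -1.0]]
force: [0.5, -0.4, -0.5]
gripper_width: 85.0
```

Run:
```python
from h import *
s=sense();print(s["t"],s["tcp_pos"],s["tool_rot"].round(3))
w=grab("wrist","w1")
```

```text
3.35 [ 564.35668032 -200.81175785  304.67791138] [[ 0.464  0.886 -0.   ]
 [ 0.886 -0.464  0.   ]
 [ 0.    -0.    -1.   ]]
```

View pics/w1.png

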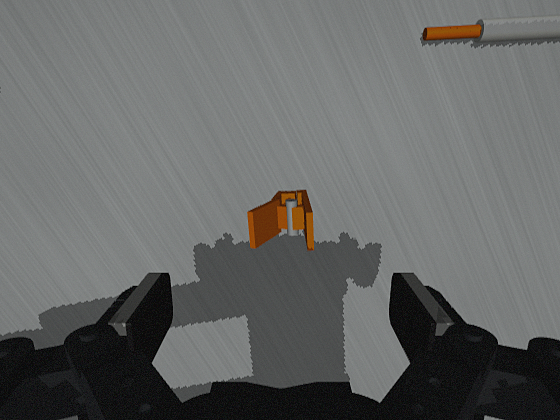

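The wrist picture shows the clip at about (283,220). The upright half is on the right at (310,220) and the leaning lever is on the left at (265,228).

Run:
```python
from h import *
w=grab("wrist");crop(w,235,180,325,260,8,"w1c")
```

```text
(no output)
```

View pics/w1c.png

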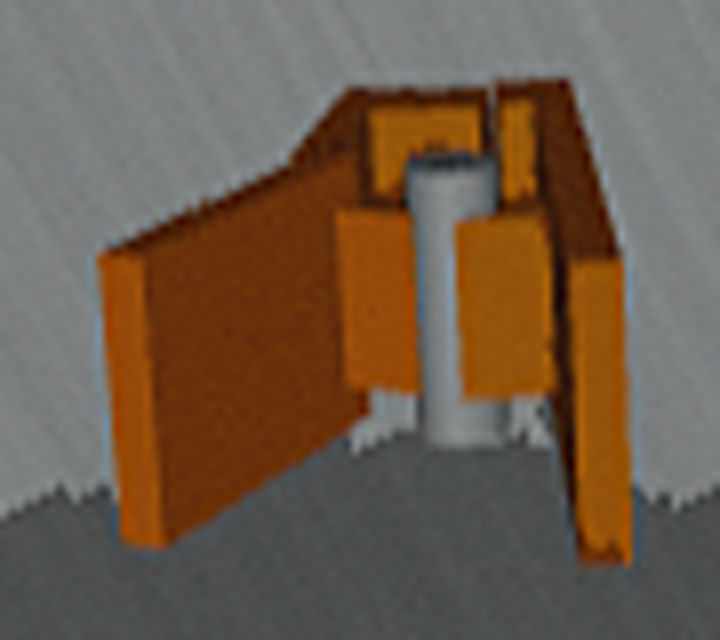

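Run:
```python
from h import *
w=grab("wrist");s=sense()
P=lambda u,v:(235+u/8-.44,180+v/8-.44)
X={n:onz(w,P(*p),64) for n,p in dict(L0=(100,255),L1=(120,548),R0=(622,258),R1=(632,565)).items()}
for n in X: print(n,X[n].round(1))
ml=(X["L0"]+X["L1"])/2;mr=(X["R0"]+X["R1"])/2
print("sep",np.linalg.norm(ml-mr),[np.linalg.norm(X[a+"0"]-X[a+"1"]) for a in"LR"])
R=s["tool_rot"]
for a in"LR": 
  d=R.T@(X[a+"1"]-X[a+"0"]);print("edge dir tool",d,np.arctan2(d[1],d[0]))
cx=X["R0"]-X["R1"]
T=s["tcp_pos"]
print("mid in tool",R.T@(ml-T),R.T@(mr-T))
```

```text
L0 [ 552.6 -182.4   64. ]
L1 [ 542.7 -203.3   64. ]
R0 [ 586.6 -200.5   64. ]
R1 [ 576.5 -222.6   64. ]
sep 38.70139137059279 [np.float64(23.120488167119685), np.float64(24.29234002148822)]
edge dir tool [-2.31019015e+01  9.26887287e-01 -3.16067366e-05] 3.1014924733307003
edge dir tool [-2.42564482e+01  1.32003927e+00 -1.13752625e-05] 3.087226142518981
mid in tool [ -0.69079569 -18.53604812 240.72581102] [ -1.52774811  20.15629219 240.728241  ]
```

Emit:
send_rows(
  rotation=[
    [0,0,-0.045],
    [0,0,0],
    [0,0,0],
    [0,0,0],
    [0,0,0],
    [0,0,0],
  ],
  translation=[
    [-1,3,0],
    [0,0,30],
    [0,0,30],
    [0,0,25],
    [0,0,12.7],
    [0,0,0],
  ],
  jaw=[62,62,62,62,62,62],
  force=20,
)

```text
t: 4.25
tcp_pos: [566.3, -203.0, 206.2]
tool_rot: [[0.424, 0.905, -0.002], [0.905, -0.424, 0.001], [-0.0, -0.002, -1.0]]
force: [-0.6, -0.2, 1.2]
gripper_width: 61.9
```

Run:
```python
from h import *
s=sense();print(s["t"],s["tcp_pos"],s["force"],s["gripper_width"])
w=grab("wrist","w2");c=grab("scene");crop(c,192,105,292,205,6,"s2")
```

```text
4.25 [ 566.29191484 -203.00290108  206.21757151] [-0.57770062 -0.15228892  1.20799819] 61.89188447015385
```

View pics/w2.png

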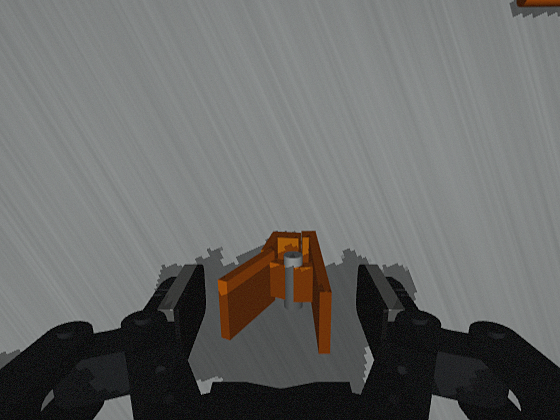

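View pics/s2.png

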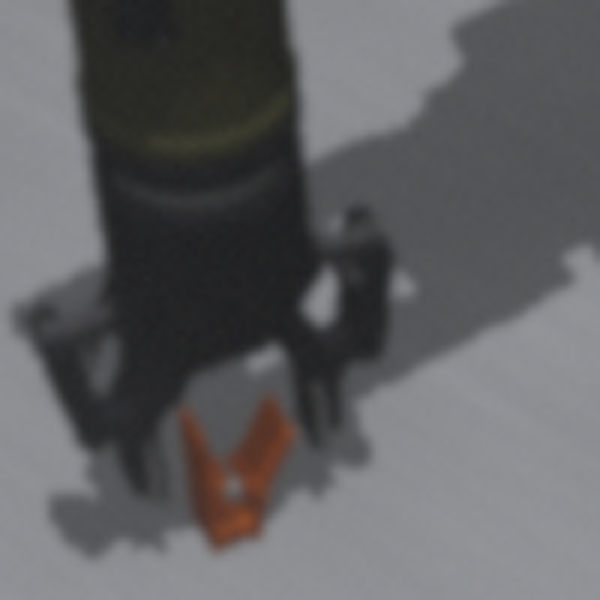

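The clip stands centred between the pads (left lever 219, right lever 331, pads at 203 and 357), so I squeeze now.

Emit:
send_rows(
  rotation=[
    [0,0,0],
    [0,0,0],
    [0,0,0],
    [0,0,0],
    [0,0,0],
    [0,0,0],
    [0,0,0],
    [0,0,0],
  ],
  translation=[
    [0,0,0],
    [0,0,0],
    [0,0,0],
    [0,0,0],
    [0,0,0],
    [0,0,0],
    [0,0,0],
    [0,0,0],
  ],
  jaw=[45,36,33,30,27,24,20,18],
  force=30,
)

```text
t: 5.35
tcp_pos: [568.5, -204.1, 209.9]
tool_rot: [[0.425, 0.905, 0.007], [0.905, -0.425, -0.003], [0.0, 0.008, -1.0]]
force: [1.8, -1.2, 8.3]
gripper_width: 23.2
```

Run:
```python
from h import *
s=sense();print(s["t"],s["tcp_pos"],s["force"],s["gripper_width"])
w=grab("wrist","w3");c=grab("scene");crop(c,192,105,292,205,6,"s3")
```

```text
5.35 [ 568.54041106 -204.06751509  209.94961936] [ 1.82871672 -1.17308413  8.26412645] 23.17095684091744
```

View pics/w3.png

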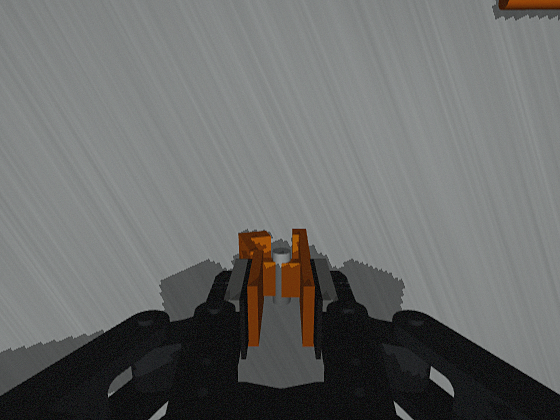

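View pics/s3.png

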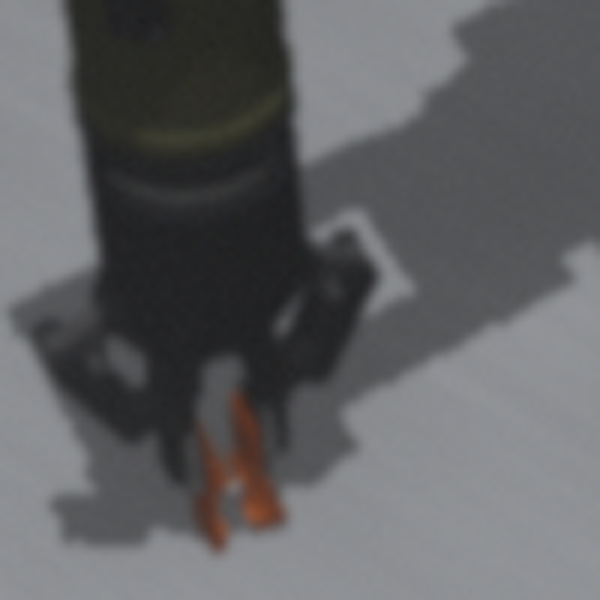

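Emit:
send_rows(
  rotation=[
    [0,0,0],
    [0,0,0],
    [0,0,0],
    [0,0,0],
    [0,0,0],
    [0,0,0],
    [0,0,0],
    [0,0,0],
  ],
  translation=[
    [0,0,-8],
    [0,0,-15],
    [0,0,-30],
    [0,0,-40],
    [0,0,-40],
    [0,0,-35],
    [0,0,-15],
    [0,0,0],
  ],
  jaw=[18,18,18,18,18,18,18,18],
)

```text
t: 6.45
tcp_pos: [566.5, -203.1, 391.1]
tool_rot: [[0.425, 0.905, 0.002], [0.905, -0.425, -0.001], [0.0, 0.002, -1.0]]
force: [0.1, 0.6, -0.5]
gripper_width: 23.2
```

Run:
```python
from h import *
s=sense();print(s["t"],s["tcp_pos"],s["tool_rot"].round(3),s["force"],s["gripper_width"])
w=grab("wrist");crop(w,215,215,345,375,5,"w4")
t=grab("top");crop(t,370,160,490,260,6,"t4");c=grab("scene");crop(c,172,45,292,145,6,"s4")
for cc,n in((t,"top"),(c,"scene")): print(n,proj(cc,s["tcp_pos"]+s["tool_rot"]@[0,0,155]),proj(cc,s["tcp_pos"]+s["tool_rot"]@[0,0,207]))
```

```text
6.45 [ 566.48322893 -203.08758355  391.10659321] [[ 0.425  0.905  0.002]
 [ 0.905 -0.425 -0.001]
 [ 0.     0.002 -1.   ]] [ 0.06930038  0.64657252 -0.5012989 ] 23.24643117939114
top [437.3146247 216.6014381] [421.99988785 219.87042935]
scene [222.09729635 119.07784531] [224.3010993  137.64618338]
```

View pics/w4.png

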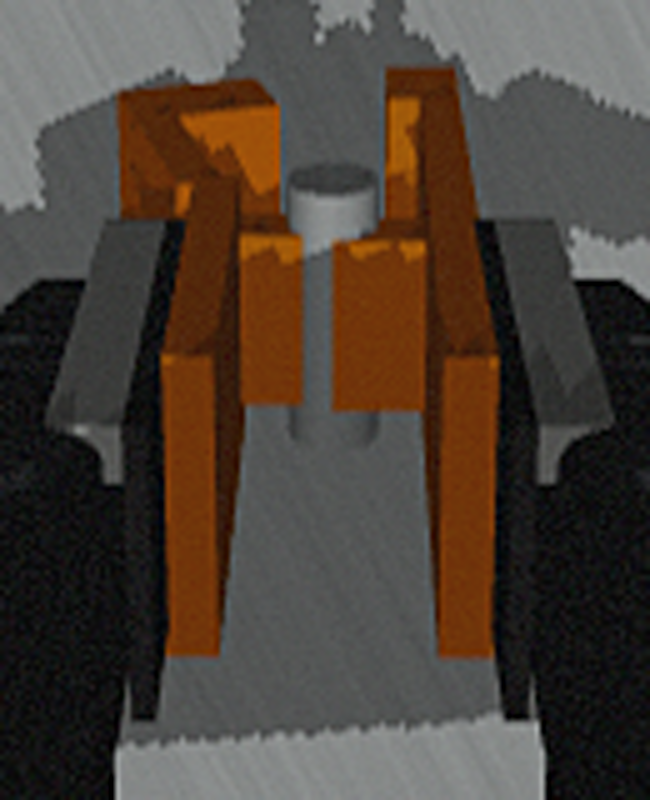

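View pics/t4.png

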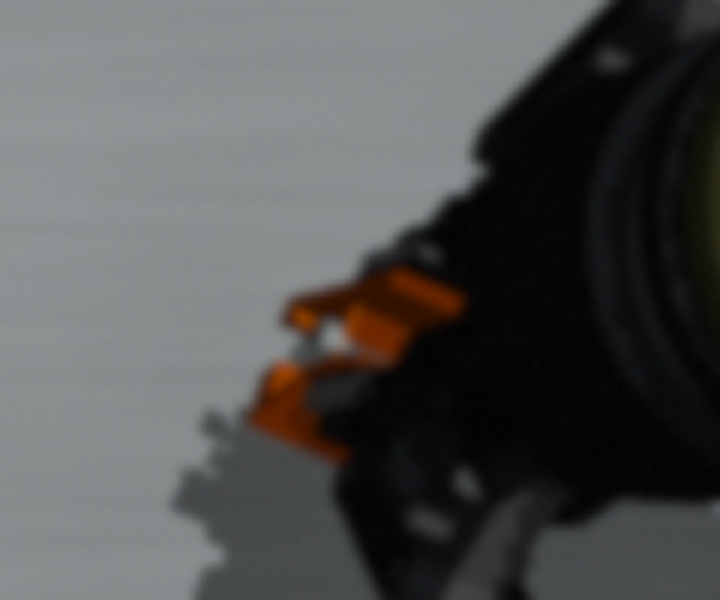

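View pics/s4.png

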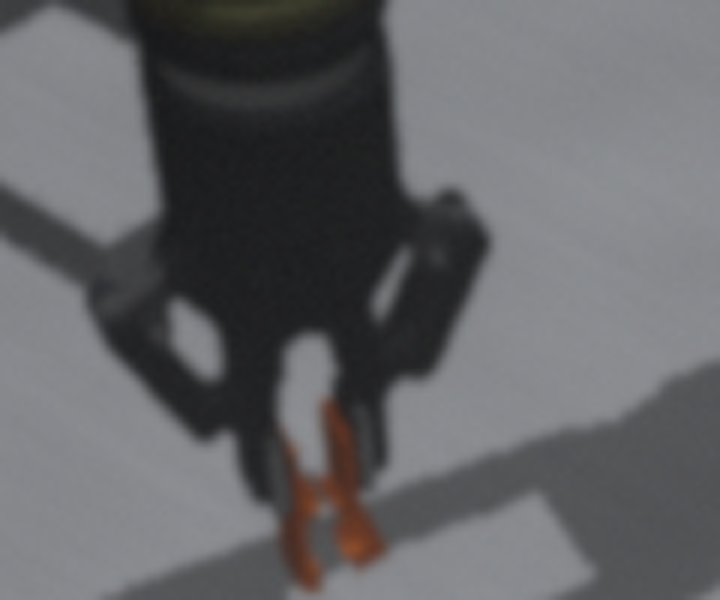

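Run:
```python
from h import *
w=grab("wrist");M=w["mount"]
def rt(u,v):
    p=(215+u/5-.4,215+v/5-.4);d=M[:3,:3]@np.linalg.inv(w["mtx"])@[*p,1];return M[:3,3],d
def pair(a,b,sep):
    o,da=rt(*a);_,db=rt(*b);k=sep/np.linalg.norm(da-db);return o+k*da,o+k*db
for n,a,b,sp in(("top hi",(162,355),(498,355),24),("top lo",(167,657),(496,657),24)):
    A,B=pair(a,b,sp);print(n,A.round(1),B.round(1))
# top face at depth d: x extents
for d in(143,145,147,149):
    r=[]
    for p in((162,355),(167,657),(498,355),(496,657)):
        o,dd=rt(*p);r.append((o+dd*(d-o[2])/dd[2])[:2].round(1))
    print(d,*r)
for d in(203,207,210):
    print(d,[ (lambda o,dd:(o+dd*(d-o[2])/dd[2])[:2].round(1))(*rt(*p)) for p in((118,92),(255,82),(385,70),(458,70))])
```

```text
top hi [  8.7 -11.2 150.6] [  8.7  12.8 150.6]
top lo [-13.8 -11.2 147.1] [-13.8  12.8 147.1]
143 [ 12.6 -10.5] [-10.8 -10.7] [12.6 12. ] [-10.9  12.4]
145 [ 11.6 -10.7] [-12.3 -10.9] [11.5 12.2] [-12.3  12.6]
147 [ 10.5 -10.9] [-13.7 -11.2] [10.5 12.4] [-13.8  12.8]
149 [  9.5 -11.1] [-15.2 -11.4] [ 9.5 12.6] [-15.2  13. ]
203 [array([ 10.4, -20.1]), array([11.5, -6.6]), array([12.7,  6.2]), array([12.7, 13.4])]
207 [array([  9.1, -20.6]), array([10.1, -6.7]), array([11.4,  6.3]), array([11.3, 13.7])]
210 [array([  8. , -20.9]), array([ 9.1, -6.9]), array([10.4,  6.4]), array([10.3, 13.9])]
```

Emit:
send_rows(
  rotation=[
    [0,0,0],
    [0,0,0],
    [0,0,0],
    [0,0,0],
    [0,0,0],
    [0,0,0],
    [0,0,0],
    [0,0,0],
    [0,0,0],
  ],
  translation=[
    [15,-8,-14],
    [30,-17,0],
    [40,-22,0],
    [46,-26,0],
    [46,-26,0],
    [46,-26,0],
    [44,-25,0],
    [30,-17,0],
    [15,-8,0],
  ],
  jaw=[18,18,18,18,18,18,18,18,18],
)

```text
t: 7.78
tcp_pos: [539.9, 156.2, 404.3]
tool_rot: [[0.422, 0.906, -0.0], [0.906, -0.422, 0.0], [0.0, -0.0, -1.0]]
force: [-0.3, -0.1, -0.4]
gripper_width: 23.4
```

Emit:
send_rows(
  rotation=[
    [0,0,-0.1],
    [0,0,-0.12],
    [0,0,-0.12],
    [0,0,-0.12],
    [0,0,-0.12],
    [0,0,-0.12],
    [0,0,-0.1],
    [0,0,-0.02],
    [0,0,0],
    [0,0,0],
  ],
  translation=[
    [0,0,0],
    [0,0,0],
    [0,0,0],
    [0,0,0],
    [0,0,0],
    [0,0,0],
    [0,0,0],
    [0,0,0],
    [0,0,0],
    [0,0,0],
  ],
  jaw=[18,18,18,18,18,18,18,18,18,18],
)

```text
t: 9.02
tcp_pos: [540.7, 153.6, 404.0]
tool_rot: [[-0.371, 0.929, -0.0], [0.929, 0.371, -0.0], [-0.0, -0.0, -1.0]]
force: [-0.6, 0.0, -1.6]
gripper_width: 23.5
```

Run:
```python
from h import *
s=sense();print(s["t"],s["tcp_pos"],s["tool_rot"].round(4),s["force"],s["gripper_width"])
w=grab("wrist","w5")
```

```text
9.025 [540.73082353 153.58046412 404.03075866] [[-3.708e-01  9.287e-01 -1.000e-04]
 [ 9.287e-01  3.708e-01 -1.000e-04]
 [-1.000e-04 -1.000e-04 -1.000e+00]] [-0.57811473  0.01146307 -1.60814108] 23.511606617846788
```

View pics/w5.png

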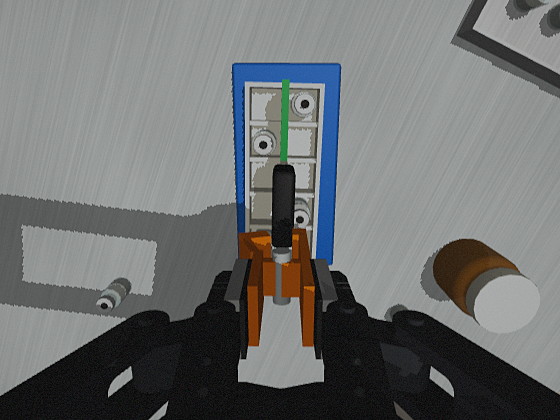

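The rack is well in view. The green edge runs from (286,80) to (284,165), with the black handle at (284,205).

Run:
```python
from h import *
w=grab("wrist");s=sense();R=s["tool_rot"];T=s["tcp_pos"]
crop(w,225,55,350,245,4,"w5c")
m=mask(w["frame"],"green");ys,xs=np.nonzero(m[:200]);print(ys.min(),ys.max(),xs.min(),xs.max())
P=[]
for v in range(ys.min()+2,160,4):
    c=xs[ys==v];P.append([(c.min()+c.max())/2,v,len(c)])
print(P[0],P[-1])
loc=np.array([R.T@(onz(w,p[:2],109)-T) for p in P]);k=np.polyfit(loc[:,0],loc[:,1],1);print("tool line y=",k,"x range",loc[:,0].min(),loc[:,0].max())
print("tip end tool",R.T@(onz(w,(286,ys.min()-.5),109)-T))
b=mask(w["frame"],"blue");
# handle black
g=cv2.cvtColor(w["frame"],cv2.COLOR_BGR2GRAY);
for v in(175,190,205,220,235):
    r=np.nonzero(g[v,262:306]<60)[0];print(v,r.min()+262,r.max()+262,len(r), (R.T@(onz(w,((r.min()+r.max())/2+262,v),154)-T))[:2])
```

```text
80 160 280 288
[np.float64(285.0), 82, 7] [np.float64(283.0), 158, 7]
tool line y= [0.02527489 1.71848203] x range 34.39961180648225 85.57913806634411
tip end tool [ 87.168843     4.39629733 294.99542925]
175 273 294 22 [30.17691976  2.43006806]
190 272 294 23 [20.99050162  2.13414035]
205 272 293 22 [11.59162328  1.83136853]
220 272 303 30 [1.96851969 4.93312755]
235 262 305 36 [-7.87524524  2.45960183]
```

View pics/w5c.png

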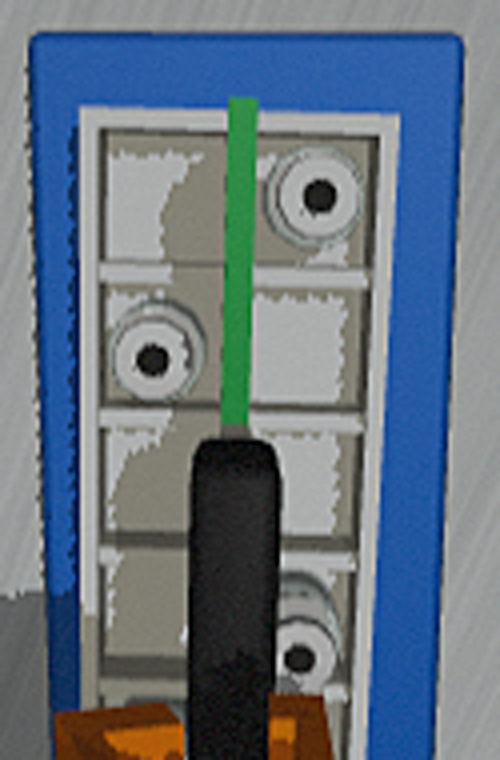

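Emit:
send_rows(
  rotation=[
    [0,0,0.025],
    [0,0,0],
    [0,0,0],
    [0,0,0],
    [0,0,0],
    [0,0,0],
    [0,0,0],
    [0,0,0],
  ],
  translation=[
    [0,0,0],
    [20,1,0],
    [24,1,0],
    [20,0.2,0],
    [0,0,25],
    [0,0,27],
    [0,0,15],
    [0,0,0],
  ],
  jaw=[18,18,18,18,18,18,18,18],
)

```text
t: 10.12
tcp_pos: [519.9, 214.8, 335.9]
tool_rot: [[-0.349, 0.937, -0.003], [0.937, 0.349, -0.001], [0.0, -0.003, -1.0]]
force: [0.2, 1.5, -0.5]
gripper_width: 23.5
```

Run:
```python
from h import *
s=sense();print(s["t"],s["tcp_pos"],s["tool_rot"].round(4),s["force"],s["gripper_width"])
w=grab("wrist");crop(w,205,205,355,355,4,"w6")
c=grab("scene");crop(c,325,160,445,280,5,"s6")
t=grab("top");crop(t,100,190,240,290,5,"t6")
```

```text
10.125 [519.92780915 214.78147106 335.93944985] [[-3.489e-01  9.372e-01 -2.600e-03]
 [ 9.372e-01  3.489e-01 -8.000e-04]
 [ 2.000e-04 -2.700e-03 -1.000e+00]] [ 0.1757689   1.45947212 -0.46600918] 23.47970211401581
```

View pics/w6.png

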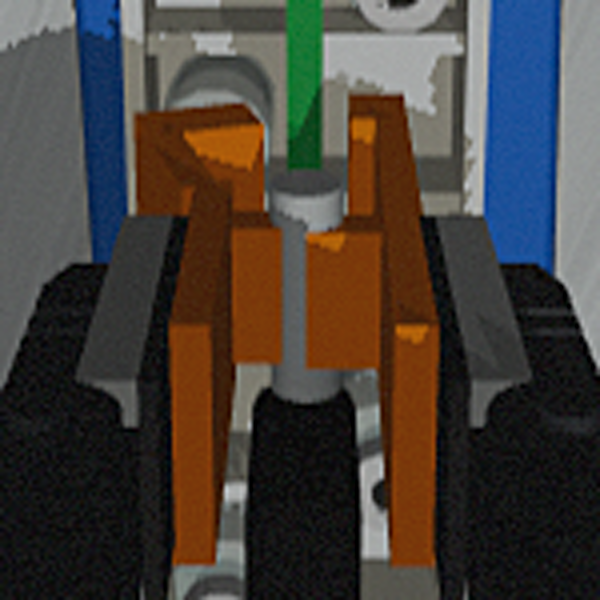

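View pics/s6.png

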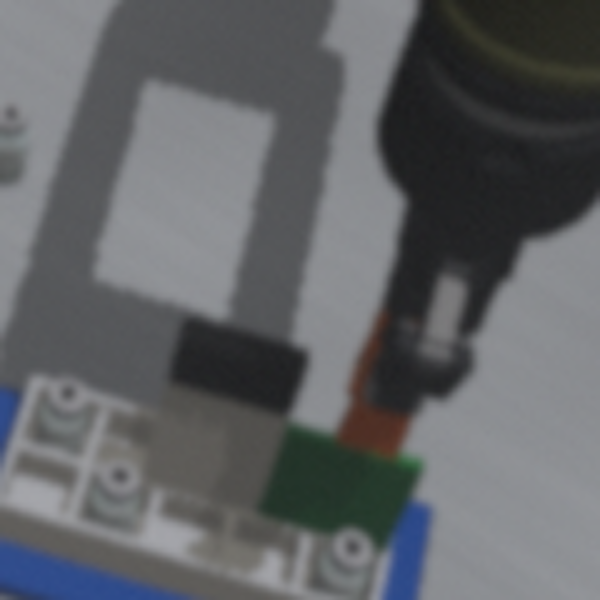

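View pics/t6.png

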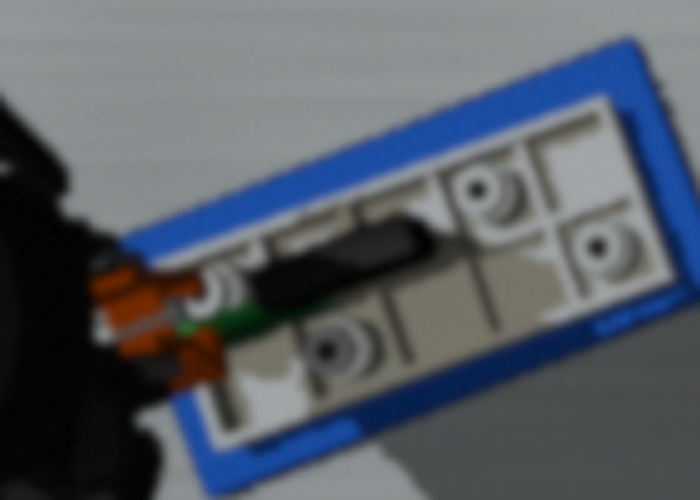

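Emit:
send_rows(
  rotation=[
    [0,0,0],
    [0,0,0],
    [0,0,0],
    [0,0,0],
    [0,0,0],
  ],
  translation=[
    [0,0,7],
    [0,0,7],
    [0,0,6],
    [0,0,5],
    [0,0,0],
  ],
  jaw=[18,18,18,18,18],
)

```text
t: 10.9
tcp_pos: [520.3, 214.4, 311.4]
tool_rot: [[-0.348, 0.937, -0.001], [0.937, 0.348, -0.0], [0.0, -0.001, -1.0]]
force: [-0.2, -0.8, -1.7]
gripper_width: 23.0
```

Run:
```python
from h import *
s=sense();print(s["t"],s["tcp_pos"],s["force"],s["gripper_width"])
w=grab("wrist");crop(w,205,205,355,355,4,"w7")
c=grab("scene");crop(c,325,160,445,280,5,"s7")
```

```text
10.9 [520.28158437 214.35168244 311.36766572] [-0.15307434 -0.78439908 -1.6973914 ] 23.016969989045645
```

View pics/w7.png

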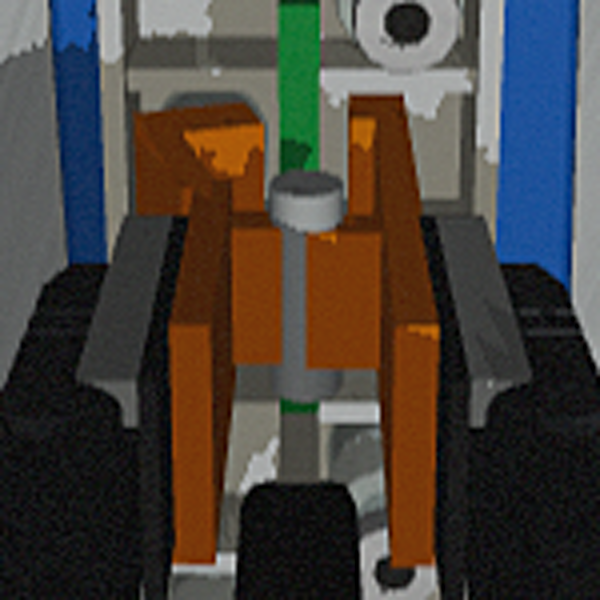

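View pics/s7.png

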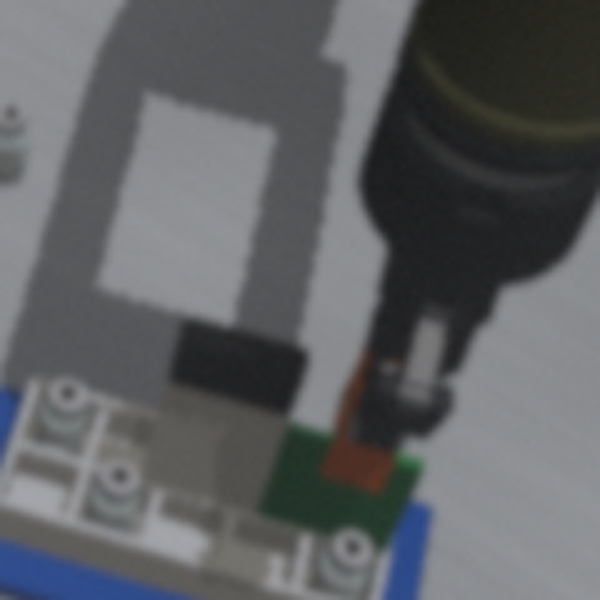

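Emit:
send_rows(
  rotation=[
    [0,0,0],
    [0,0,0],
    [0,0,0],
    [0,0,0],
  ],
  translation=[
    [0,-0.7,5],
    [0,0,5],
    [0,0,4.5],
    [0,0,0],
  ],
  jaw=[18,18,18,18],
)

```text
t: 11.5
tcp_pos: [519.6, 214.1, 296.9]
tool_rot: [[-0.349, 0.937, -0.001], [0.937, 0.349, -0.0], [0.0, -0.001, -1.0]]
force: [-0.3, 0.4, -0.9]
gripper_width: 23.4
```

Run:
```python
from h import *
s=sense();print(s["t"],s["tcp_pos"],s["force"],s["gripper_width"])
w=grab("wrist");crop(w,205,205,355,355,4,"w8")
c=grab("scene");crop(c,325,160,445,280,5,"s8")
for x in(25,80): 
  for z in(95,73,48): print(x,z)
```

```text
11.5 [519.60937188 214.13125064 296.90599945] [-0.34672826  0.35824785 -0.9324263 ] 23.409440812747544
25 95
25 73
25 48
80 95
80 73
80 48
```

View pics/w8.png

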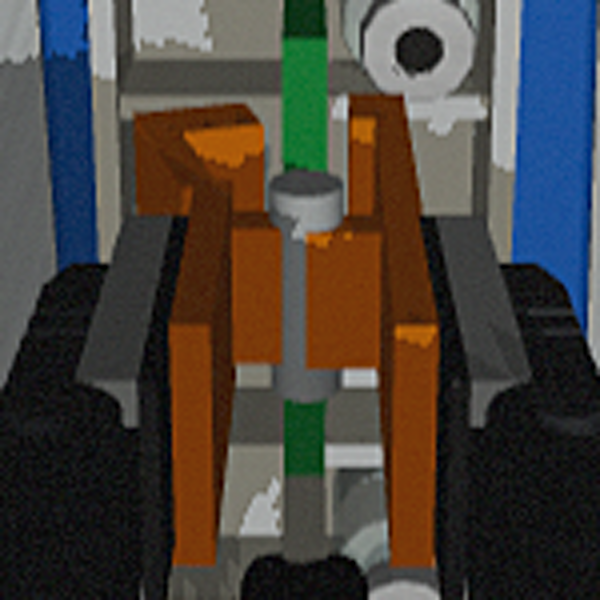

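View pics/s8.png

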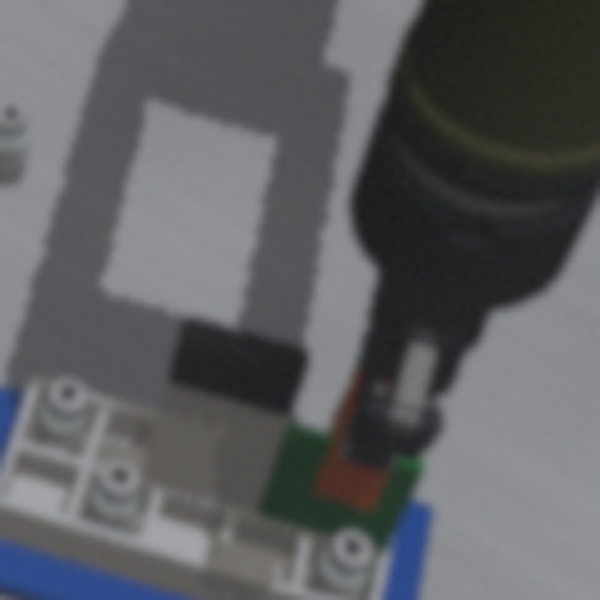

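Both tips straddle the panel: its edge is centred at 304 in the crop and the gap at 307. I release the clip now.

Emit:
send_rows(
  rotation=[
    [0,0,0],
    [0,0,0],
    [0,0,0],
    [0,0,0],
    [0,0,0],
    [0,0,0],
    [0,0,0],
  ],
  translation=[
    [0,0,0],
    [0,0,0],
    [0,0,0],
    [0,0,0],
    [0,0,0],
    [0,0,0],
    [0,0,0],
  ],
  jaw=[28,34,45,60,66,66,66],
)

```text
t: 12.48
tcp_pos: [519.9, 214.2, 297.6]
tool_rot: [[-0.349, 0.937, 0.0], [0.937, 0.349, 0.0], [-0.0, 0.0, -1.0]]
force: [0.6, 0.7, -0.2]
gripper_width: 66.2
```

Run:
```python
from h import *
s=sense();print(s["t"],s["tcp_pos"],s["force"],s["gripper_width"])
w=grab("wrist");crop(w,180,205,380,355,4,"w9")
c=grab("scene");crop(c,325,160,445,280,5,"s9")
```

```text
12.475 [519.88696112 214.24106685 297.56635379] [ 0.59461145  0.732381   -0.19220572] 66.17103457552565
```

View pics/w9.png

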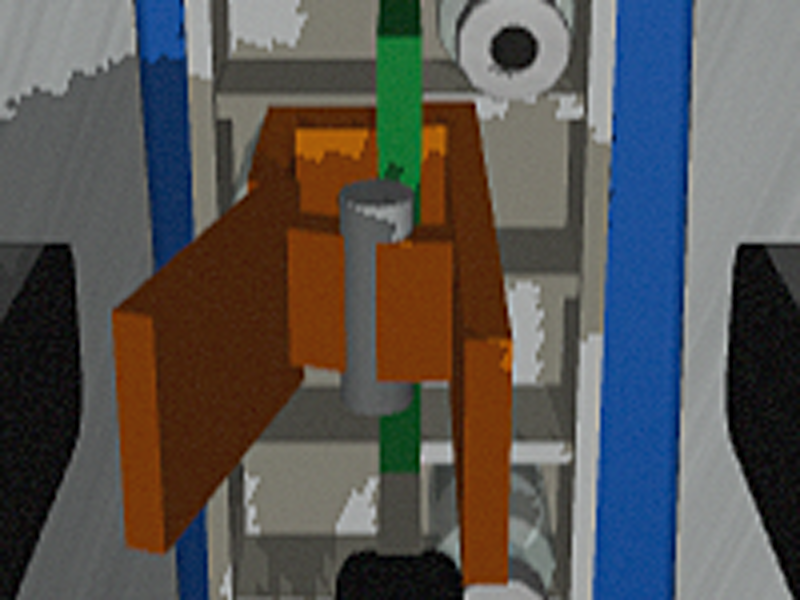

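View pics/s9.png

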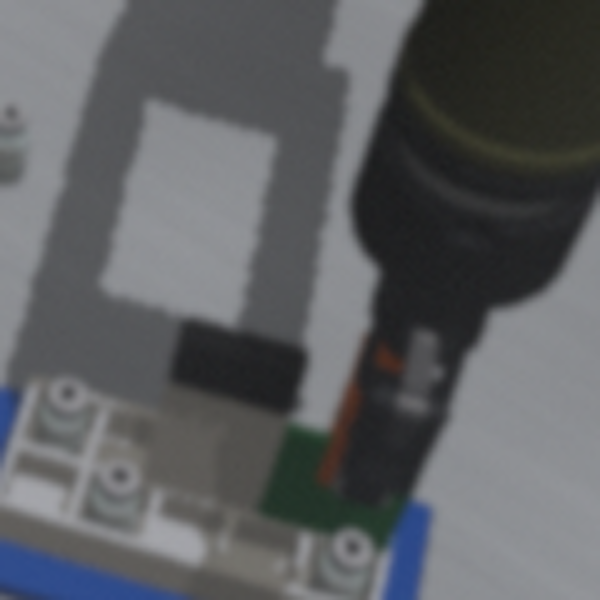

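Emit:
send_rows(
  rotation=[
    [0,0,0],
    [0,0,0],
    [0,0,0],
    [0,0,0],
    [0,0,0],
    [0,0,0],
    [0,0,0],
    [0,0,0],
  ],
  translation=[
    [0,0,-15],
    [0,0,-25],
    [0,0,-30],
    [0,0,-30],
    [-19,0,-10],
    [-22,0,0],
    [-15,0,0],
    [0,0,0],
  ],
  jaw=[66,66,66,66,66,66,66,66],
)

```text
t: 13.58
tcp_pos: [539.6, 160.3, 406.9]
tool_rot: [[-0.346, 0.938, -0.001], [0.938, 0.346, -0.0], [0.0, -0.001, -1.0]]
force: [0.1, 0.8, -0.6]
gripper_width: 65.9
```

Run:
```python
from h import *
s=sense();print(s["t"],s["tcp_pos"],s["tool_rot"].round(4),s["force"],s["gripper_width"])
w=grab("wrist","w10");crop(w,215,60,355,260,4,"w10c")
c=grab("scene");crop(c,305,195,425,295,6,"s10")
```

```text
13.575 [539.63534653 160.25397922 406.93639529] [[-3.464e-01  9.381e-01 -1.100e-03]
 [ 9.381e-01  3.464e-01 -4.000e-04]
 [ 0.000e+00 -1.200e-03 -1.000e+00]] [ 0.1147269   0.78552749 -0.58154347] 65.90204886058693
```

View pics/w10.png

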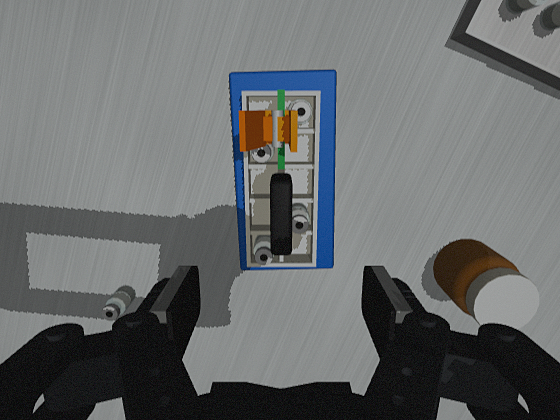

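View pics/s10.png

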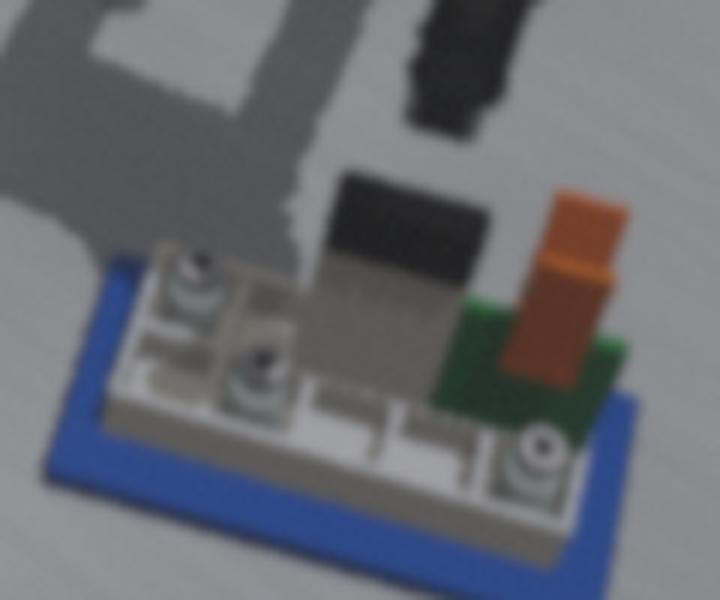

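Run:
```python
from h import *
w=grab("wrist");s=sense();R=s["tool_rot"];T=s["tcp_pos"];sc=grab("scene")
g=cv2.cvtColor(w["frame"],cv2.COLOR_BGR2GRAY)
L=[]
for v in range(180,246,8):
    r=np.nonzero(g[v,265:297]<55)[0]+265;p=R.T@(onz(w,((r.min()+r.max())/2,v),154)-T);L.append(p);print(v,r.min(),r.max(),p[:2].round(1))
col=np.nonzero(g[150:262,279:284].max(1)<60)[0]+150;print("rows",col.min(),col.max(),(R.T@(onz(w,(281,col.min()-.5),154)-T))[:2],(R.T@(onz(w,(281,col.max()+.5),154)-T))[:2])
L=np.array(L);k=np.polyfit(L[:,0],L[:,1],1);print("line",k)
m=mask(w["frame"],"green");ys,xs=np.nonzero(m[:170]);top=ys.min();c=xs[ys<top+6].mean()
print("panel end",(R.T@(onz(w,(c,top-.5),109)-T))[:2])
# clip tips on outer face of fixed half, scene: rays intersect rack vertical plane
x0=(R.T@(onz(w,(c,top-.5),109)-T))[0]-80
y0=np.polyval(k,x0);O=T+R@[x0,y0,0];O[2]=14
rx=R@[1,k[0],0];rx[2]=0;rx/=np.linalg.norm(rx);ry=np.cross([0,0,1],rx);Rr=np.stack([rx,ry,[0,0,1]],1)
print("rack O",O,"yaw",np.arctan2(rx[1],rx[0]))
P=lambda u,v:(305+u/6-.42,195+v/6-.42)
for n,p in dict(bl=(500,373),br=(576,389),tl=(560,190),tr=(630,208)).items():
    o,d=ray(sc,P(*p))
    for yy in (9.5,-9.5):
        k2=(yy-ry@(o-O))/(ry@d);print(n,yy,(Rr.T@(o+k2*d-O)).round(1))
```

```text
180 271 290 [26.3  0.5]
188 270 291 [21.3  0.5]
196 270 291 [16.3  0.5]
204 270 291 [11.2  0.5]
212 270 291 [6.  0.5]
220 270 291 [0.8 0.5]
228 270 296 [-4.5  2. ]
236 270 291 [-9.9  0.5]
244 270 291 [-15.3   0.4]
rows 150 256 [44.70065491  0.86122138] [-23.91870378   0.75190482]
line [-0.00809233  0.70930751]
panel end [79.29893934  0.88762828]
rack O [540.10802577 161.36258201  14.        ] yaw 1.934650914594108
bl 9.5 [47.9  9.5 47.8]
bl -9.5 [45.4 -9.5 76.4]
br 9.5 [73.4  9.5 51.4]
br -9.5 [70.1 -9.5 79.9]
tl 9.5 [ 44.1   9.5 156.7]
tl -9.5 [ 41.8  -9.5 181.4]
tr 9.5 [ 65.9   9.5 157.4]
tr -9.5 [ 62.8  -9.5 182. ]
```

The picture shows the clip upright on the panel. Its tips measure about 75–80 above the rack's underside, at x ≈ 58, and all four vials are in. The handle lies centred under the tool at (281,212).

Emit:
send_rows(
  rotation=[
    [0,0,0],
    [0,0,0],
    [0,0,0],
    [0,0,0],
    [0,0,0],
    [0,0,0],
    [0,0,0],
  ],
  translation=[
    [3,0,20],
    [0,0,25],
    [0,0,25],
    [0,0,20],
    [0,0,14],
    [0,0,7],
    [0,0,0],
  ],
  jaw=[66,66,60,55,50,50,50],
)

```text
t: 14.65
tcp_pos: [538.3, 164.7, 296.3]
tool_rot: [[-0.349, 0.937, -0.0], [0.937, 0.349, -0.0], [0.0, -0.0, -1.0]]
force: [0.4, 0.5, 0.4]
gripper_width: 49.9
```

Run:
```python
from h import *
s=sense();print(s["t"],s["tcp_pos"],s["force"],s["gripper_width"])
w=grab("wrist","w11")
c=grab("scene");crop(c,305,155,425,275,5,"s11")
```

```text
14.65 [538.30324041 164.70195329 296.31284197] [0.38597694 0.50247371 0.36838135] 49.92193091380993
```

View pics/w11.png

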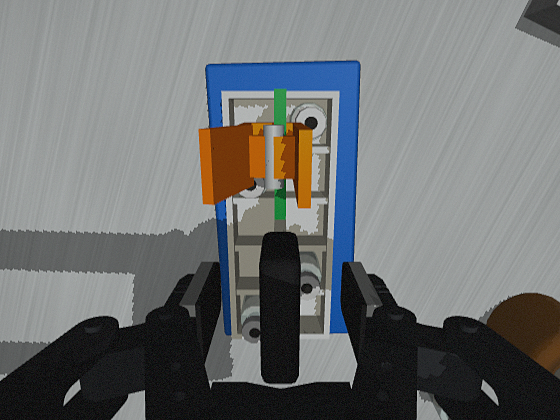

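View pics/s11.png

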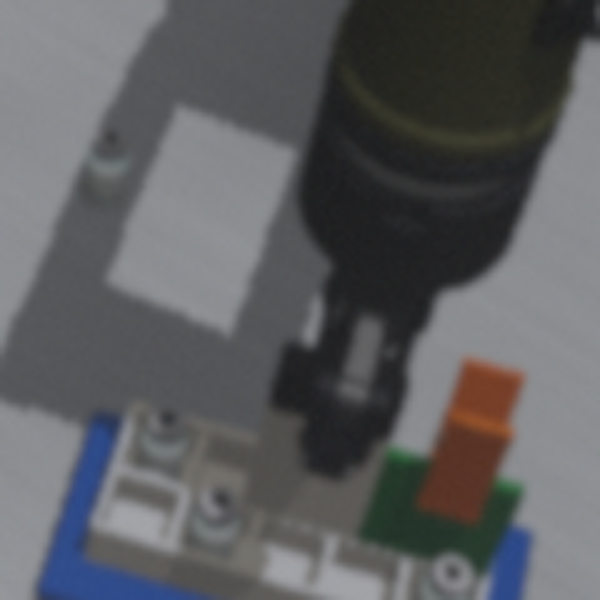

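The handle (260–300) sits midway between the pads (220 and 342), so I close now.

Emit:
send_rows(
  rotation=[
    [0,0,0],
    [0,0,0],
    [0,0,0],
    [0,0,0],
    [0,0,0],
    [0,0,0],
    [0,0,0],
  ],
  translation=[
    [0,0,0],
    [0,0,0],
    [0,0,0],
    [0,0,0],
    [0,0,0],
    [0,0,0],
    [0,0,0],
  ],
  jaw=[30,20,16,13,9,6,6],
  force=80,
)

```text
t: 15.62
tcp_pos: [538.1, 164.4, 296.9]
tool_rot: [[-0.349, 0.937, -0.0], [0.937, 0.349, -0.0], [-0.0, -0.0, -1.0]]
force: [-2.3, -1.6, 5.2]
gripper_width: 12.5
```

Emit:
send_rows(
  rotation=[
    [0,0,0],
    [0,0,0],
    [0,0,0],
    [0,0,0],
  ],
  translation=[
    [0,0,-2],
    [0,0,-4],
    [0,0,-4],
    [0,0,0],
  ],
  jaw=[6,6,6,6],
)

```text
t: 16.12
tcp_pos: [538.5, 164.6, 306.6]
tool_rot: [[-0.349, 0.937, 0.0], [0.937, 0.349, 0.0], [-0.0, 0.0, -1.0]]
force: [0.6, -0.4, -5.6]
gripper_width: 13.0
```

Run:
```python
from h import *
s=sense();print(s["t"],s["tcp_pos"],s["force"],s["ft_torque"],s["gripper_width"])
w=grab("wrist","w12")
c=grab("scene");crop(c,305,155,425,295,5,"s12")
```

```text
16.125 [538.484621   164.59370754 306.6407755 ] [ 0.57424205 -0.39420418 -5.58958034] [-0.01535585 -0.046059   -0.00339649] 12.98797235743288
```

View pics/w12.png

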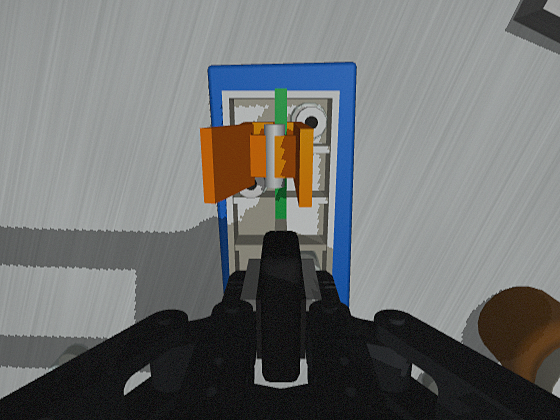

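View pics/s12.png

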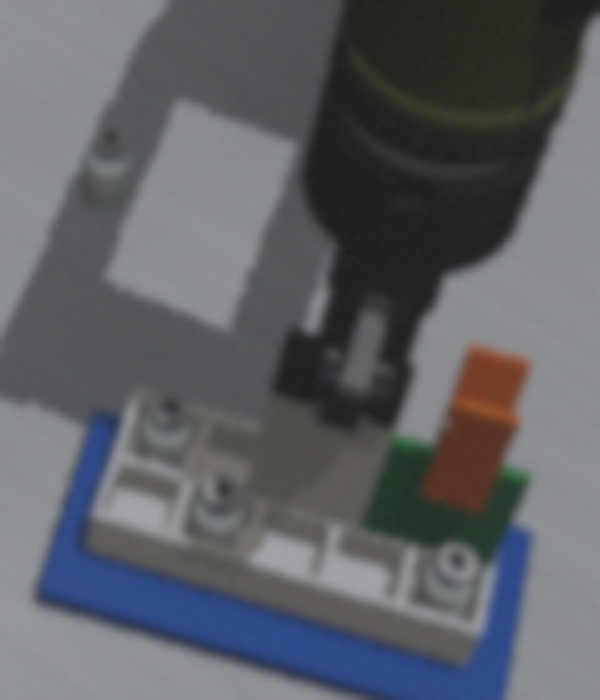

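The rack hangs level with everything in place, and the 5.6 N load matches its weight. I go on up.

Emit:
send_rows(
  rotation=[
    [0,0,0],
    [0,0,0],
    [0,0,0],
    [0,0,0],
    [0,0,0],
    [0,0,0],
    [0,0,0],
    [0,0,0],
    [0,0,0],
    [0,0,0],
    [0,0,0],
    [0,0,0],
  ],
  translation=[
    [0,0,-3],
    [0,0,-6],
    [0,0,-9],
    [0,0,-11],
    [0,0,-12],
    [0,0,-12],
    [0,0,-12],
    [0,0,-10],
    [0,0,-8],
    [0,0,-5],
    [0,0,-3],
    [0,0,0],
  ],
  jaw=[6,6,6,6,6,6,6,6,6,6,6,6],
)

```text
t: 17.73
tcp_pos: [538.3, 164.5, 397.5]
tool_rot: [[-0.349, 0.937, -0.0], [0.937, 0.349, -0.0], [-0.0, -0.0, -1.0]]
force: [-0.2, -0.2, -6.0]
gripper_width: 12.7
```

Emit:
send_rows(
  rotation=[
    [0,0,0],
    [0,0,0],
    [0,0,0],
    [0,0,0],
    [0,0,0],
    [0,0,0],
    [0,0,0],
    [0,0,0],
    [0,0,0],
    [0,0,0],
    [0,0,0],
    [0,0,0],
  ],
  translation=[
    [0,0,0],
    [0,0,0],
    [0,0,0],
    [0,0,0],
    [0,0,0],
    [0,0,0],
    [0,0,0],
    [0,0,0],
    [0,0,0],
    [0,0,0],
    [0,0,0],
    [0,0,0],
  ],
  jaw=[6,6,6,6,6,6,6,6,6,6,6,6],
)

```text
t: 19.23
tcp_pos: [538.3, 164.5, 397.5]
tool_rot: [[-0.349, 0.937, 0.0], [0.937, 0.349, 0.0], [0.0, 0.0, -1.0]]
force: [0.7, 0.1, -5.5]
gripper_width: 13.0
```

Run:
```python
from h import *
s=sense();print(s["t"],s["tcp_pos"],s["force"],s["qvel"].round(4),s["gripper_width"])
w=grab("wrist","w13")
c=grab("scene");crop(c,305,85,435,285,4,"s13")
t=grab("top","t13")
```

```text
19.225 [538.28917745 164.53895003 397.51296543] [ 0.67377361  0.14212226 -5.52186708] [-0.001   0.0005  0.0015  0.0003  0.0016  0.005 ] 12.97568118229484
```

View pics/w13.png

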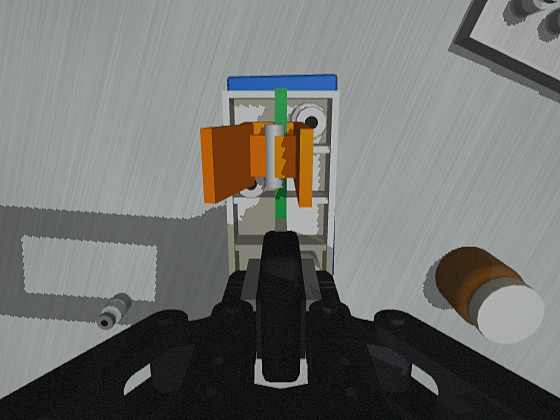

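View pics/s13.png

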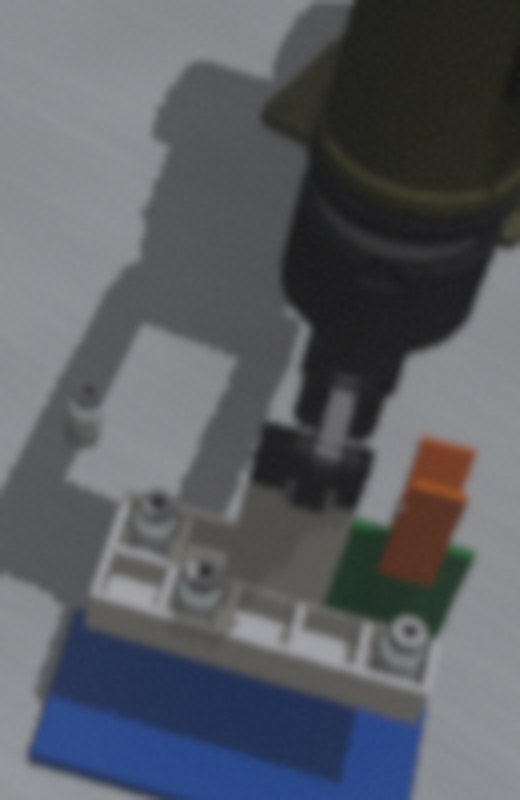

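View pics/t13.png

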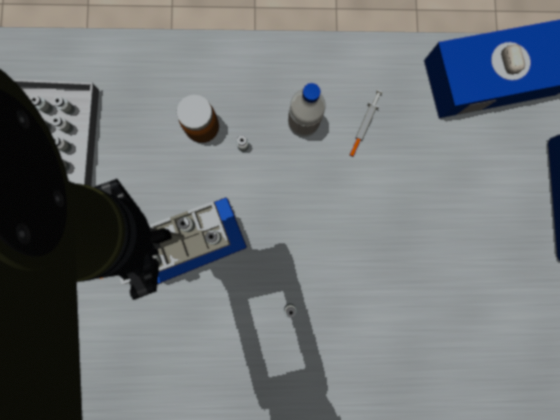

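The rack is 100 mm up and level, the clip is unchanged in the wrist view, and the bystanders are where they were. I keep holding.

Emit:
send_rows(
  rotation=[
    [0,0,0],
    [0,0,0],
    [0,0,0],
    [0,0,0],
    [0,0,0],
    [0,0,0],
    [0,0,0],
    [0,0,0],
    [0,0,0],
    [0,0,0],
    [0,0,0],
    [0,0,0],
  ],
  translation=[
    [0,0,0],
    [0,0,0],
    [0,0,0],
    [0,0,0],
    [0,0,0],
    [0,0,0],
    [0,0,0],
    [0,0,0],
    [0,0,0],
    [0,0,0],
    [0,0,0],
    [0,0,0],
  ],
  jaw=[6,6,6,6,6,6,6,6,6,6,6,6],
)

```text
t: 20.88
tcp_pos: [538.3, 164.5, 397.5]
tool_rot: [[-0.349, 0.937, 0.0], [0.937, 0.349, 0.0], [-0.0, 0.0, -1.0]]
force: [-0.4, 0.2, -5.9]
gripper_width: 12.7
```

Emit:
send_rows(
  rotation=[
    [0,0,0],
    [0,0,0],
    [0,0,0],
    [0,0,0],
    [0,0,0],
    [0,0,0],
    [0,0,0],
    [0,0,0],
    [0,0,0],
    [0,0,0],
    [0,0,0],
    [0,0,0],
  ],
  translation=[
    [0,0,0],
    [0,0,0],
    [0,0,0],
    [0,0,0],
    [0,0,0],
    [0,0,0],
    [0,0,0],
    [0,0,0],
    [0,0,0],
    [0,0,0],
    [0,0,0],
    [0,0,0],
  ],
  jaw=[6,6,6,6,6,6,6,6,6,6,6,6],
)

```text
t: 22.38
tcp_pos: [538.3, 164.5, 397.5]
tool_rot: [[-0.348, 0.937, 0.0], [0.937, 0.348, -0.0], [-0.0, 0.0, -1.0]]
force: [0.5, -0.6, -5.1]
gripper_width: 12.9
```

Run:
```python
from h import *
from bench import workorder
s=sense();print(s["t"],s["tcp_pos"],s["force"],s["gripper_width"])
a=cv2.imread("pics/w13.png");b=grab("wrist")["frame"];d=cv2.absdiff(a,b)[60:240,190:350];print("diff",d.mean(),(d.max(2)>40).mean())
print(workorder.hand_in())
```

```text
22.375 [538.30332287 164.52342851 397.51759548] [ 0.50113368 -0.59754    -5.14684268] 12.850856832427086
diff 1.9744560185185185 0.0004166666666666667
the job is handed in; nothing more can be done
None
```

The clip is on the green panel and the rack is held about 100 mm above the block; I handed the job in at about 22 s, with no verdict reported. I squeezed the clip, set it upright over the panel's top edge and let go. I then gripped the handle at 80 N, lifted the rack straight up and held it still for over 4 s.

- **Clip depth:** the jaw tips measured 76–80 mm above the rack's underside in the scene view, against about 73 mm worked out from the arm's height. The two disagree by a few mm, but both are within 62–88 mm. The clip sits at about x = 58 mm along the rack.
- **Hold:** the arm stayed still with a load of 5–6 N, and the rack looked level. The last two wrist pictures, about 3 s apart, were nearly identical, so the rack and clip had not shifted in the grip.
- **Vials:** three were clear in the last scene picture, and the fourth shows in the wrist picture at the hold.
- **Bystanders:** none had visibly moved in the last top picture. I judged that by eye and did not measure it.
- **Not measured:** I checked the clip's jaw angle and the force between fingers and clip only by eye, from the closed jaws and the open gap.

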